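# Set the sensor tester's wheel to its marker and lock the shaft

### The arm

A 7-joint arm with a two-finger parallel gripper is mounted at the origin on the work surface. World frame = base frame: x ahead of the robot, y to its left, z up, the work surface at z = 0. Lengths are in m, angles in rad, forces in N, time in s.
With the tool pointing down it reaches from about 0.4 to 0.9 m from the base axis. Payload 5.6 kg.
Tool frame: the origin (TCP) lies midway between the tips of the shut fingers; the grasp point (between the pads) lies 19 mm behind it; z points along the fingers, y is the line along which they close (so a half turn about z gives the same grasp; the last joint's range is limited). The gripper opens to 92 mm and grips with 3 to 60 N. Pads are 20 mm wide; open, the fingers measure 128 mm over their backs; the gripper's body (75 mm by 189 mm) begins 69 mm behind the grasp point.
Start: joints at [1.104, 0.468, -0.012, 1.603, 0.006, 1.071, -0.056], TCP at [0.267, -0.593, 0.184] pointing down, gripper open.
Joint ranges: [-2.53, 2.53], [-0.31, 2.02], [-1.57, 1.55], [0.28, 2.44], [-1.29, 4.43], [0.15, 1.84], [-2.92, 2.92]. Speed limits (rad/s): [2.57, 2.57, 3.14, 3.14, 3.14, 3.14, 3.14].

### API

Orientations are given as a unit quaternion [w, x, y, z].
In Python, from rig import bot, planner, capture, camera_model, order gives the robot as it stands. Calls block until the motion is done:
- bot.move_to(position, orientation): joint-space move of the TCP to a pose.
- bot.move_straight(position, orientation=None, feed=0.15): straight line of the TCP; orientation=None keeps the orientation; feed is the mean speed in m/s.
- bot.move_joints(angles): joint-space move.
- bot.gripper_to(opening, effort=None): finger opening in m; effort is the grip in N (None keeps the last); returns when the fingers have stopped.
- bot.hold(seconds).
- planner.inverse_kinematics(position, orientation): joint angles nearest the present ones, or None.
- capture(name): name is "scene" or "side" or "wrist"; returns (picture, depth): 480x640x3 uint8, red, green, blue; 480x640 float32, m along the optical axis (not along the pixel's ray), 0 where there is no reading.
- camera_model(name): a dict with "vfov" (degrees; the focal length in pixels is half the picture's height over the tangent of half this angle, whatever the lens; pixels are square), "cx", "cy" (the principal point, pixels), "pose" (4x4, takes a point from camera to world coordinates); the wrist camera has in their place "mount" (4x4, takes a point from camera to tool coordinates, whose origin is the TCP and whose axes are the flange's). Camera axes: x right, y up, looking along -z (the intrinsics and any distortion apply to the point x, -y, -z); pixel columns grow to the right and rows downward; lengths in m; the calibration is good to about 2 mm. The wrist camera is an equidistant fisheye: a pixel r from the principal point sees the ray r / f radians off the axis. A picture is of the moment at which its call begins: read the wrist's pose just before it. camera_model takes no time and is no camera call.
A pose or a line that the arm cannot do raises bot.Unreachable and nothing moves.
- order.job_done(): hands the job in; it is judged then, once.
Readings, each from a call of its own:
- bot.get_clock(): time.
- bot.get_joints(): joint angles.
- bot.get_dq(): joint speeds.
- bot.get_tau(): joint torques, N m.
- bot.get_position(): TCP position.
- bot.get_orientation(): TCP orientation.
- bot.get_force(): force on the tool from outside, world axes, zero at the start.
- bot.get_ft_torque(): the same for the moment, N m.
- bot.get_finger_gap(): finger opening in m.
- bot.get_finger_force(): force on a finger pad.
Only numpy, scipy, OpenCV 4.12 (cv2) and the standard library are available. Lean on these libraries where they do the work, as an engineer would, in place of code of your own. Each camera call takes 0.05 s, during which the arm holds its last target. There are 200 camera calls.

### The job

Turn the sensor tester's handwheel until the pointer on its far rim stands in the middle of the marker fork's gap. Only once it is there, put the square T-key from the wooden holder fully into the square socket on the tester and turn it clockwise to the stop to lock the shaft. Leave the key standing in the socket with the pointer still on the marker, and don't disturb the other things on the counter.

Things in the scene. Friction and masses are not known exactly. Their poses are not given: they have to be found in the camera images.
- tester: grey sensor tester fixed to the counter, a flat case 200 mm (x) by 280 mm (y), 80 mm tall, with a handwheel and a key lock on top. Origin at counter level straight under the wheel's axis; the case spans x -100 to +100 and y -90 to +190 mm from it. Its +x side (the far side, where the pointer and scale are) looks away from the robot, give or take its yaw
- wheel (a joint): angle of the handwheel (rad) about its upright axis; positive is counter-clockwise seen from above, 0 when the pointer points along the tester's +x; stops at -1.9 and +1.9. It turns stiffly (about 0.1 N m) and stays where it is left
- wheel_center (a point): point on the wheel's axis at the height of its rim (98 mm above the counter). Does not turn with the wheel. The wheel's rim is a 13 mm thick black ring of 60 mm radius
- wheel_grip (a point): on the axis of the wheel's black turning grip, an upright round knob 22 mm across standing on the rim 60 mm from the wheel's axis, directly opposite the pointer. The point is 128 mm above the counter; the knob goes from 105 to 142 mm (full width from 111 mm). It spins freely on its own pin, so it can be pinched from above and carried round without turning the hand
- pointer_tip (a point): tip of the wheel's pointer, a dark steel blade 6 mm wide that sticks out radially over the rim; the tip lies 80 mm from the wheel's axis, 98 mm above the counter. Its x axis points outward along the pointer
- marker_gap (a point): middle of the gap of the marker, a fixed dark steel fork with two upright prongs (5 mm thick, 15 mm clear gap, tops 110 mm above the counter) clipped to the scale drum on the far side of the wheel. The point lies 80 mm from the wheel's axis; its x axis points outward from that axis. The pointer passes freely between the prongs
- lock (a joint): angle of the shaft lock (rad): 0 unlocked, grows as it is turned clockwise seen from above, stops at 1.1 (fully locked). Takes about 0.12 N m and stays where it is left
- lock_socket (a point): centre of the mouth of the lock's square socket, 76 mm above the counter, z up; x and y are along the square's sides and turn with the lock. The square hole is 12 mm wide and 34 mm deep with a 2 mm chamfer. It lies sunk in a steel bezel ring, 41 mm clear inside, whose top is 8 mm above the mouth (84 mm above the counter)
- key: loose steel T-key, about 110 g, upright in the holder. Origin at the foot of its shank, z up. Square shank 10 mm wide (sides along x and y) 28 mm long, then collar 24 mm across to 34 mm, stem 12 mm across to 56 mm, and a crossbar 60 mm long (along x), 12 mm wide, to 70 mm. Fully in, the collar rests on the socket's mouth, foot 28 mm below it, with about 0.2 rad of turning play
- key_grip (a point): middle of the key's crossbar, 63 mm above the key's foot; axes as the key's
- holder: fixed wooden block 150 mm (x) by 50 mm (y), 45 mm tall, origin under its centre. The key stands in its round 14 mm hole at the centre, collar resting on the block's top (foot 17 mm above the counter). Two bent hex keys stand fixed in it 62 mm either side of the hole, up to 71 mm above the counter
- carton_small: small brown parts carton standing 45 x 65 x 60 mm. Origin at its underside's centre; a bystander
- oil_filter: white spin-on oil filter can standing upright, 76 mm across, 95 mm tall. Origin at its underside's centre; a bystander
- screwdriver: screwdriver lying flat. A bystander
- bearing: steel bearing ring lying flat, 62 mm across, 18 mm tall. Origin at its underside's centre; a bystander
- carton_flat: flat blue parts carton 90 x 130 x 35 mm. Origin at its underside's centre; a bystander
- spray_can: white spray can standing, 60 mm across, 115 mm tall. Origin at its underside's centre; a bystander
- carton_bulb: small white bulb carton 40 x 80 x 45 mm. Origin at its underside's centre; a bystander
There are look-alikes about, which are no part of the job. Leave any pink or red look-alike of the key alone.

How it is judged:
On the way, in this order (a step that is already met when the one before it is completed fails the run):
1. the pointer stands in the marker's gap, at rest (angle between the x axis of pointer_tip and the x axis of marker_gap, either way round below 0.06 rad and horizontal distance between pointer_tip and marker_gap below 0.02 m and velocity of joint wheel between -0.05 and 0.05 rad/s), for 0.3 s.
2. the key is fully in the lock's socket, pointer on the marker (horizontal distance between key and lock_socket below 0.004 m and z of key in the frame of lock_socket below -0.024 m and angle between key's own z axis and vertical below 0.12 rad and angle between the x axis of pointer_tip and the x axis of marker_gap, either way round below 0.06 rad and horizontal distance between pointer_tip and marker_gap below 0.02 m), for 0.2 s.
3. the lock is turned clockwise to its stop (all of step 2 and value of joint lock above 0.95 rad), for 0.2 s.
At the end, for the whole second after the job is handed in: The pointer is within 0.06 rad of the middle of the marker's gap and the wheel is still; the key stands upright (within 0.12 rad) and at rest in the lock's socket, within 4 mm of its centre and its foot at least 24 mm below the mouth; the lock is turned past 0.95 rad (all of step 3 and velocity of joint wheel between -0.05 and 0.05 rad/s and linear speed of key below 0.02 m/s); the robot touches nothing.
It fails at once if a bystander is moved more than 40 mm (distance of any of carton_small, oil_filter, screwdriver, bearing, carton_flat, spray_can, carton_bulb from where it was at the start of the episode above 0.04 m).
It fails at once if the lock is turned while the pointer is off the marker (value of joint lock above 0.4 rad and not (angle between the x axis of pointer_tip and the x axis of marker_gap, either way round below 0.06 rad and horizontal distance between pointer_tip and marker_gap below 0.02 m)).
It also fails if it takes over 67 s, if anything falls off the work surface, if the arm or the gripper's body presses on something with over 40 N, if the wrist force passes 120 N, or if a joint passes its speed limit or range.

## Working session

There is one attempt and no reset: what is moved stays moved. The work goes in short steps, each a Python script; the robot and the scene stay as the last script left them, time stands still between calls to the robot, and variables do not carry over. Pictures are saved under pics/ and viewed, at most 10 in all, crops included, and the job is handed in when it is done.

```bash
ls; mkdir -p pics
python3 - <<'E'
from rig import bot,capture,camera_model
import cv2,numpy as np
for n in("scene","side"):
    p,d=capture(n); cv2.imwrite(f"pics/{n}0.png",p[:,:,::-1]); np.save(f"pics/{n}0_d.npy",d)
    m=camera_model(n); print(n,m)
print(camera_model("wrist"),bot.get_clock(),bot.get_orientation())
E
```

```text
pics
scene {'vfov': 55.76231119710291, 'cx': 314.4530611824535, 'cy': 241.10022370160948, 'pose': array([[ 0.35774708, -0.65264767,  0.66788326,  1.20070427],
       [ 0.93381499,  0.25199608, -0.25394398, -0.28119752],
       [-0.00256802,  0.71452712,  0.69960303,  0.76794469],
       [ 0.        ,  0.        ,  0.        ,  1.        ]])}
side {'vfov': 56.98149695641986, 'cx': 318.66362657170293, 'cy': 239.09481479535984, 'pose': array([[-0.71798224,  0.45487544, -0.52686796,  0.07477001],
       [-0.6959706 , -0.48136669,  0.53283303,  0.5135829 ],
       [-0.01124403,  0.74924926,  0.66219266,  0.7715034 ],
       [ 0.        ,  0.        ,  0.        ,  1.        ]])}
{'vfov': 65.70646984690485, 'cx': 322.9381432535909, 'cy': 241.0428039710357, 'mount': array([[-6.78712925e-04,  9.53940283e-01,  2.99995793e-01,
         8.43209077e-02],
       [ 9.99999336e-01,  9.26850683e-04, -6.84835365e-04,
         1.09821666e-04],
       [-9.31343347e-04,  2.99995129e-01, -9.53940279e-01,
        -2.01126449e-01],
       [ 0.00000000e+00,  0.00000000e+00,  0.00000000e+00,
         1.00000000e+00]])} 0.1 [-7.64897423e-04  9.77632816e-01  2.10317446e-01 -2.51863976e-04]
```

View pics/scene0.png

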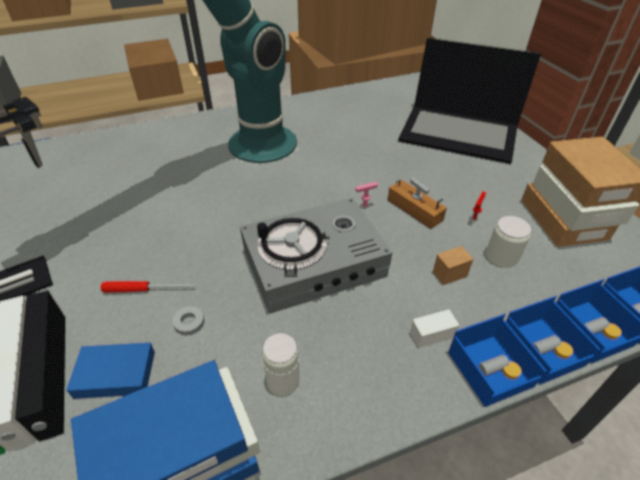

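View pics/side0.png

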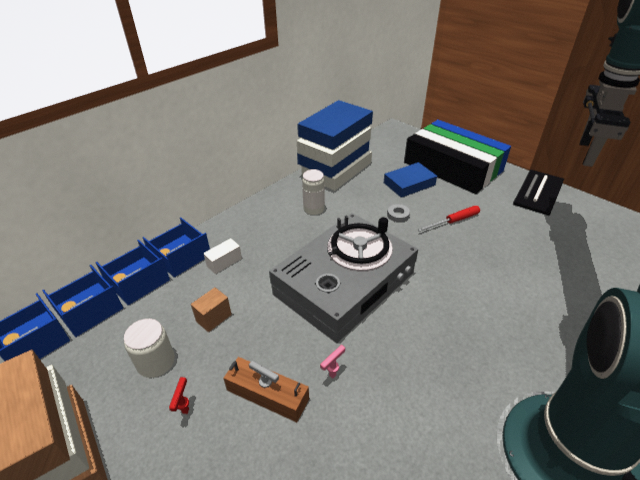

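The key candidates are:
- grey T in the wooden holder: scene (420,187), side (263,373)
- pink T: scene (367,190), side (333,360)
- red T: scene (478,207), side (180,395)

The grey one standing in the wooden holder fits the description, and the other two are the look-alikes. The tester's wheel is at scene (292,240), side (360,245). Next I'll enlarge a crop to confirm.

```bash
cat > h.py <<'E'
import numpy as np,cv2
from rig import bot,planner,capture,camera_model,order
from scipy.spatial.transform import Rotation as R
def ray(n,uv,T=None):
    m=camera_model(n); f=240/np.tan(np.radians(m["vfov"])/2)
    x,y=(np.asarray(uv,float)-[m["cx"],m["cy"]])/f
    if n=="wrist":
        r=np.hypot(x,y); s=np.sin(r)/max(r,1e-9); d=np.array([x*s,-y*s,-np.cos(r)]); P=T@m["mount"]
    else: d=np.array([x,-y,-1]); P=m["pose"]
    return P[:3,3],P[:3,:3]@d
def onplane(n,uv,z,T=None):
    o,d=ray(n,uv,T); return o+d*(z-o[2])/d[2]
def tri(r1,r2):
    (o1,d1),(o2,d2)=r1,r2; d1=d1/np.linalg.norm(d1); d2=d2/np.linalg.norm(d2)
    s=np.linalg.lstsq(np.c_[d1,-d2],o2-o1,rcond=None)[0]
    a,b=o1+s[0]*d1,o2+s[1]*d2; return (a+b)/2,np.linalg.norm(a-b)
def tool():
    q=bot.get_orientation(); T=np.eye(4); T[:3,:3]=R.from_quat([q[1],q[2],q[3],q[0]]).as_matrix(); T[:3,3]=bot.get_position(); return T
def down(a):  # tool z down, tool y (closing line) at world angle a
    y=np.array([np.cos(a),np.sin(a),0]); z=np.array([0,0,-1.]); q=R.from_matrix(np.c_[np.cross(y,z),y,z]).as_quat()
    return [q[3],q[0],q[1],q[2]]
def cloud(n,d):
    m=camera_model(n); f=240/np.tan(np.radians(m["vfov"])/2); v,u=np.mgrid[:480,:640]
    c=np.stack([(u-m["cx"])/f*d,-(v-m["cy"])/f*d,-d],-1); return c@m["pose"][:3,:3].T+m["pose"][:3,3]
E
python3 - <<'E'
from h import *
a=cv2.imread("pics/scene0.png");b=cv2.imread("pics/side0.png")
A=cv2.resize(a[170:310,235:455],(800,509),interpolation=cv2.INTER_CUBIC)
cv2.imwrite("pics/cs.png",A)
B=cv2.resize(b[200:420,210:430],(600,600),interpolation=cv2.INTER_CUBIC); cv2.imwrite("pics/cd.png",B)
for n in("scene","side"):
    P=cloud(n,np.load(f"pics/{n}0_d.npy"))
    for uv in([(292,240),(345,222),(420,187),(350,240)] if n=="scene" else [(360,245),(327,283),(263,373),(310,300)]): print(n,uv,P[uv[1],uv[0]].round(3))
E
```

```text
scene (292, 240) [ 0.544 -0.082  0.101]
scene (345, 222) [0.506 0.057 0.075]
scene (420, 187) [0.462 0.278 0.082]
scene (350, 240) [0.567 0.042 0.079]
side (360, 245) [ 0.523 -0.071  0.106]
side (327, 283) [0.52  0.04  0.071]
side (263, 373) [0.445 0.282 0.085]
side (310, 300) [0.507 0.104 0.08 ]
```

View pics/cs.png

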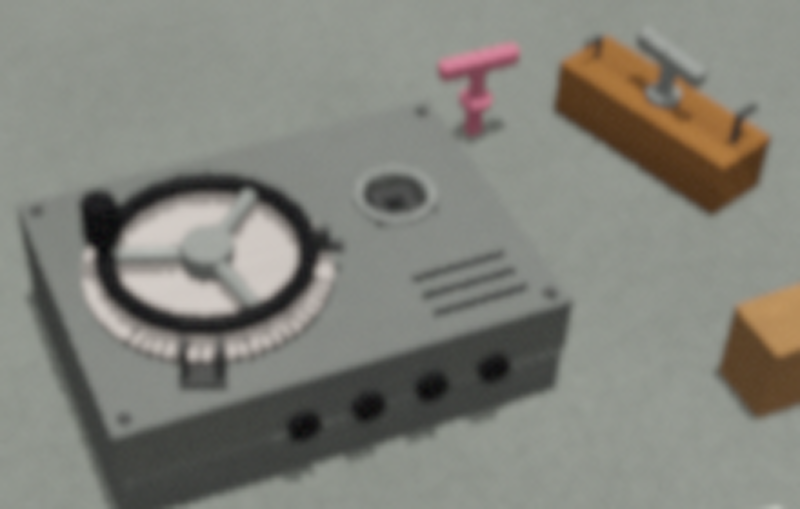

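View pics/cd.png

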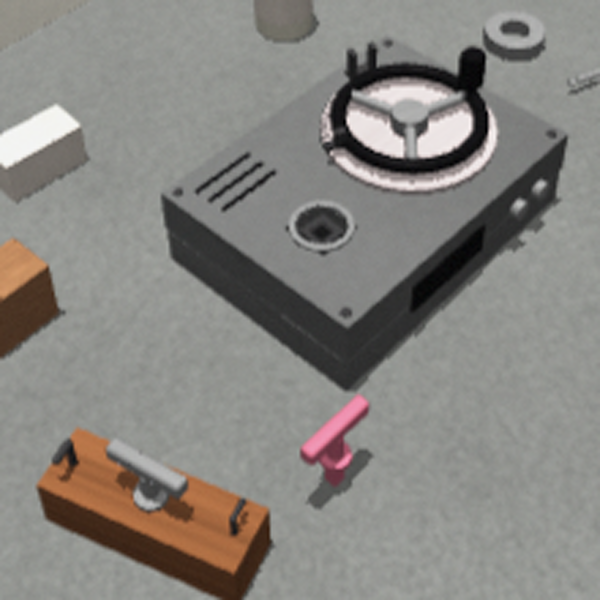

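Both crops confirm the grey key in the wooden holder, with the crossbar along the block. In the scene crop:
- knob (98,215)
- hub (208,249)
- pointer (325,243)
- fork (203,365)
- socket (396,196)
- four case screws

Next step: triangulate these.

Run:
```python
from h import *
S=lambda x,y:(235+x/3.636-.36,170+y/3.636-.36); D=lambda x,y:(210+x/2.727-.3,200+y/2.727-.3)
pts=dict(s1=((38,210),(553,134)),s2=((422,111),(345,312)),s3=((551,293),(178,192)),s4=((124,420),(388,44)),hub=((208,249),(409,108)),
socket=((396,195),(322,227)),knobtop=((99,198),(473,54)),prong1=((185,350),(373,48)),prong2=((221,350),(352,54)),
keyA=((645,37),(114,448)),keyB=((702,75),(181,487)),hexA=((607,40),(67,445)),hexB=((750,110),(240,505)))
W={}
for k,(a,b) in pts.items():
    p,e=tri(ray("scene",S(*a)),ray("side",D(*b))); W[k]=p; print(k,p.round(4),round(e,4))
c=np.mean([W[f"s{i}"] for i in(1,2,3,4)],0); v=W["s2"]-W["s1"]+W["s3"]-W["s4"]; print("centre",c.round(4),"yaw+90",np.arctan2(v[1],v[0]))
yaw=np.arctan2(v[1],v[0])-np.pi/2; print("yaw",yaw,"axis",c[:2]-.05*np.array([-np.sin(yaw),np.cos(yaw)]))
k=W["keyB"]-W["keyA"]; print("key mid",(W["keyA"]+W["keyB"])/2,np.arctan2(k[1],k[0]),np.linalg.norm(k))
# holder top by depth
for n in("scene","side"):
    P=cloud(n,np.load(f"pics/{n}0_d.npy")); h=cv2.cvtColor(cv2.imread(f"pics/{n}0.png"),cv2.COLOR_BGR2HSV)
    m=(abs(P[...,0]-.45)<.13)&(abs(P[...,1]-.28)<.11)&(abs(P[...,2]-.045)<.006)&(h[...,1]>90)
    q=P[m][:,:2].astype(np.float32); r=cv2.minAreaRect(q*1000); print(n,m.sum(),r,P[m][:,2].mean())
```

```text
s1 [ 0.4452 -0.1626  0.0808] 0.0055
s2 [0.4441 0.097  0.081 ] 0.0045
s3 [0.6238 0.0987 0.0806] 0.0042
s4 [ 0.626  -0.1614  0.0801] 0.0037
hub [ 0.5386 -0.0836  0.104 ] 0.0065
socket [0.5134 0.048  0.0813] 0.0049
knobtop [ 0.5164 -0.1382  0.1425] 0.0038
prong1 [ 0.6114 -0.1214  0.1062] 0.0057
prong2 [ 0.619  -0.1029  0.1064] 0.0048
keyA [0.4564 0.2753 0.0988] 0.0336
keyB [0.4469 0.2844 0.0637] 0.0478
hexA [0.4639 0.2728 0.101 ] 0.0873
hexB [0.4444 0.2859 0.0416] 0.122
centre [ 0.5348 -0.0321  0.0806] yaw+90 1.5771045978275233
yaw 0.006308271032626767 axis [ 0.53510615 -0.08205274]
key mid [0.45163198 0.27984542 0.08126482] 2.37710599098568 0.037486420724178716
scene 727 ((438.7090759277344, 267.9867248535156), (192.0514678955078, 97.54545593261719), 38.52056884765625) 0.04301534618585723
side 1751 ((450.4446716308594, 249.94940185546875), (169.44235229492188, 107.99488067626953), 20.030399322509766) 0.04517047539159357
```

Knob top 0.1425 m, knob radius 59 mm, screws at 0.0805 m: these agree with the given sizes. The axis is at about (0.536, -0.083) and the marker direction is about -0.35 rad. I had matched the key's ends the wrong way round between the two views. I'll swap them and move to a close look from the wrist camera.

Run:
```python
from h import *
S=lambda x,y:(235+x/3.636-.36,170+y/3.636-.36); D=lambda x,y:(210+x/2.727-.3,200+y/2.727-.3)
for a,b in(((645,37),(181,487)),((702,75),(114,448)),((607,40),(240,505)),((750,110),(67,445))):
    p,e=tri(ray("scene",S(*a)),ray("side",D(*b)));print(p.round(4),round(e,4))
bot.move_to([.45,-.16,.24],down(-1.13))
T=tool(); p,d=capture("wrist"); np.savez("pics/w1.npz",p=p,T=T,d=d); cv2.imwrite("pics/w1.png",cv2.resize(p[:,:,::-1],(800,600),interpolation=cv2.INTER_CUBIC)); print(bot.get_clock(),T[:3,3])
```

```text
[0.4254 0.2736 0.0802] 0.0054
[0.4781 0.286  0.0819] 0.0067
[0.3986 0.255  0.0653] 0.0159
[0.5101 0.3037 0.0709] 0.0097
1.875 [ 0.44987241 -0.16117232  0.2398799 ]
```

View pics/w1.png

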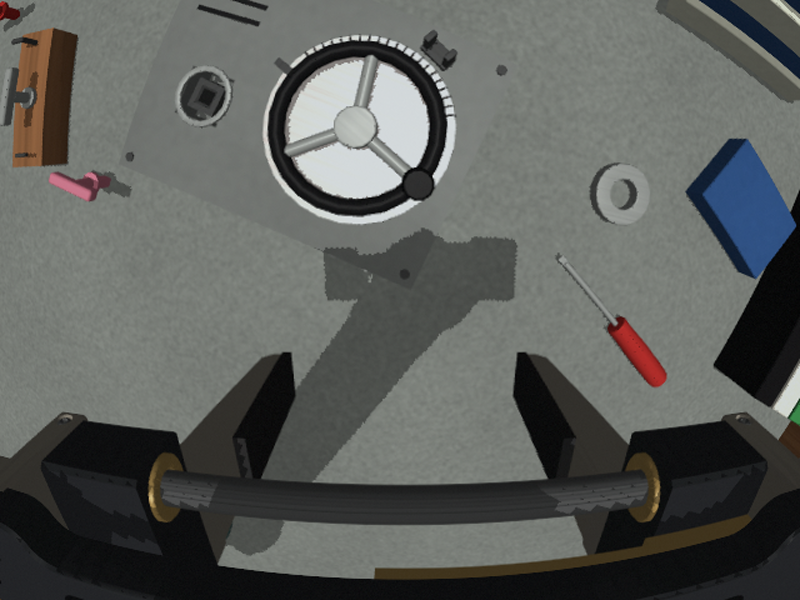

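The wrist view shows the hub at (355,126), the knob at (418,184), the pointer tip at (279,62), the fork at (438,50) and the socket at (207,96), all in 800 px coordinates. I'll enlarge the fork and socket for exact pixels.

Run:
```python
from h import *
p=np.load("pics/w1.npz")["p"][:,:,::-1]
f=lambda x,y:cv2.resize(p[y:y+60,x:x+40*1],(400,600),interpolation=cv2.INTER_CUBIC)
cv2.imwrite("pics/c3.png",np.hstack([f(330,15),f(147,47)]))
```

```text
(no output)
```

View pics/c3.png

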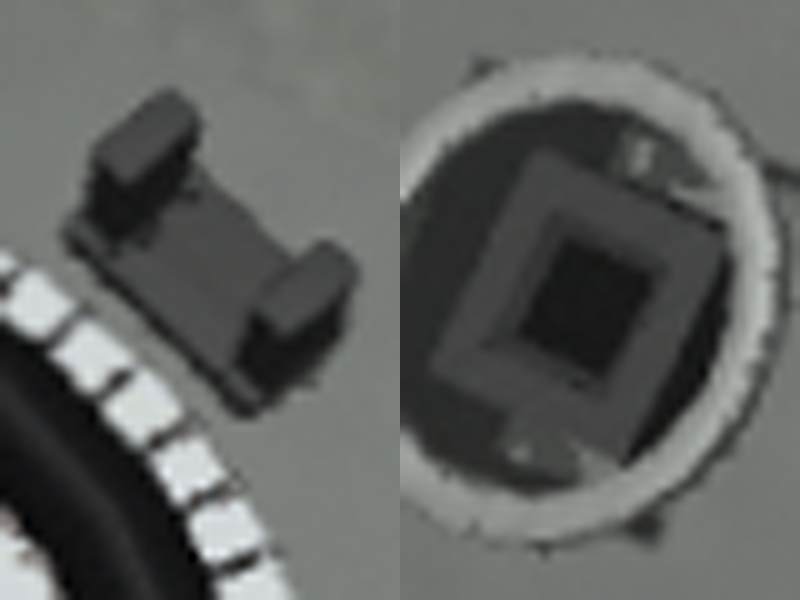

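Run:
```python
from h import *
T=np.load("pics/w1.npz")["T"]
w=lambda u,v,z:onplane("wrist",(u,v),z,T)
v=lambda x,y,z:w(x/1.25-.1,y/1.25-.1,z)
A=w(344.2,28,.11);B=w(360,43.5,.11);M=(A+B)/2
hub=v(355,126,.104);knob=v(418.5,183,.142);tip=v(278,61.5,.098);g=B-A
print("prongs",A,B,np.linalg.norm(g),"mid",M,"normal dir",np.arctan2(g[1],g[0])+np.pi/2)
print("hub",hub,"knob",knob,"tip",tip)
for n,q in(("mark",M),("knob",knob),("tip",tip)): d=q-hub;print(n,np.hypot(d[0],d[1]),np.arctan2(d[1],d[0]))
for z,c in((.076,[(540,148),(725,232),(625,465),(432,368)]),(.076,[(557,208),(670,258),(605,388),(483,345)])):
    W=np.array([w(147+(x-400)/10-.45,47+y/10-.45,z) for x,y in c]);print("sock",W.mean(0));e=np.diff(np.r_[W,W[:1]],axis=0);print(np.hypot(e[:,0],e[:,1]),np.degrees(np.arctan2(e[:,1],e[:,0])))
W=np.array([w(147+(585-400)/10-.45,47+300/10-.45,.084)]);print("bezel",W)
s=[v(*c,.08) for c in((129.5,156.5),(404,274),(501.5,70))];print(np.array(s))
```

```text
prongs [ 0.61691071 -0.10384038  0.11      ] [ 0.60980931 -0.122415    0.11      ] 0.019885834710595584 mid [ 0.61336001 -0.11312769  0.11      ] normal dir -0.3651704674339369
hub [ 0.53430453 -0.0836111   0.104     ] knob [ 0.51685724 -0.14049764  0.142     ] tip [ 0.55764171 -0.00836419  0.098     ]
mark 0.08438600870436985 -0.357336880664301
knob 0.059501985524621215 -1.8683914632684944
tip 0.07878275226506835 1.2700616493602763
sock [0.51279595 0.04625325 0.076     ]
[0.02406307 0.02593657 0.02576958 0.02542644] [-93.89800909 179.11782375  85.04259006  -4.65862619]
sock [0.51305735 0.04644727 0.076     ]
[0.01464072 0.01488966 0.01540877 0.01610199] [-93.24583764 175.2751716   91.14312391  -7.18857887]
bezel [[0.51354183 0.04190754 0.084     ]]
[[ 0.44188031  0.09563487  0.08      ]
 [ 0.44446584 -0.16431133  0.08      ]
 [ 0.62477027 -0.16279261  0.08      ]]
```

All measurements agree: the pointer is at 1.27 rad, the marker at -0.36, the radii are 59.5 and 79 mm and the prong spacing is 20 mm. Next I pinch the knob and carry it round by -1.63 rad.

Run:
```python
from h import *
C=np.array([.535,-.083]); K=np.array([.5167,-.1402]); q=down(-1.13)
bot.move_to([*K,.20],q); bot.gripper_to(.06,20)
bot.move_straight([*K,.111]); bot.gripper_to(0,20); print("gap",bot.get_finger_gap(),bot.get_force().round(1))
t0=np.arctan2(*(K-C)[::-1]); t1=-.36-np.pi
print("from",t0,"to",t1)
for t in np.linspace(t0,t1,13)[1:]:
    bot.move_straight([*(C+.06*np.array([np.cos(t),np.sin(t)])),.111],feed=.1)
print(bot.get_force(),bot.get_finger_gap(),bot.get_position(),bot.get_clock())
T=tool(); p,d=capture("wrist"); np.savez("pics/w2.npz",p=p,T=T,d=d); cv2.imwrite("pics/w2.png",cv2.resize(p[:,:,::-1],(800,600),interpolation=cv2.INTER_CUBIC))
```

```text
gap 0.00017689028002573743 [-0.   0.1  5.2]
from -1.8804358356612134 to -3.501592653589793
[ 0.06797178  0.39147517 -0.00979834] 0.00036252092376348944 [ 0.47898239 -0.06146843  0.11101834] 7.6167
```

View pics/w2.png

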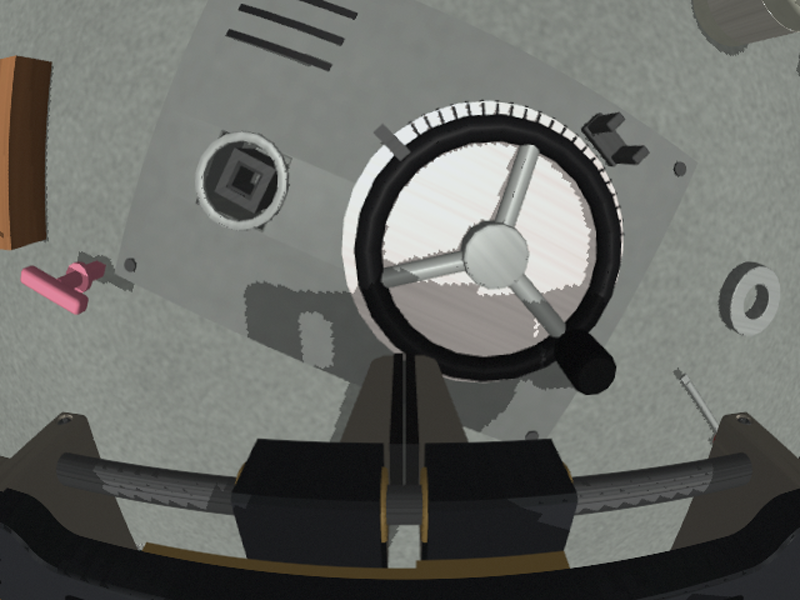

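The fingers shut to 0, so the pinch missed the knob, which is still at about (590,365) with the pointer at (385,135). I'll work out from this view where the knob and the shut fingertips really are.

Run:
```python
from h import *
T=np.load("pics/w2.npz")["T"]
v=lambda x,y,z:onplane("wrist",(x/1.25-.1,y/1.25-.1),z,T)
print("tcp",T[:3,3]); print("fingertip",v(403,354,.111)); print(T[:3,:3].round(3))
hub=v(496,254,.104)
for n,q in(("hub",hub),("knob",v(597,377,.142)),("tip",v(380,129,.098)),("sock",v(242,180,.076)),("p1",v(605,119,.11)),("p2",v(639,153,.11)),("s",v(680,169,.08)),("s",v(130,265,.08))):
    d=q-hub;print(n,q.round(4),np.hypot(d[0],d[1]).round(4),np.arctan2(d[1],d[0]).round(3))
```

```text
tcp [ 0.47898239 -0.06146843  0.11101834]
fingertip [ 0.47440284 -0.06346218  0.111     ]
[[ 0.904  0.427  0.   ]
 [ 0.427 -0.904  0.   ]
 [ 0.    -0.    -1.   ]]
hub [ 0.5351 -0.0824  0.104 ] 0.0 0.0
knob [ 0.5116 -0.1394  0.142 ] 0.0616 -1.962
tip [ 0.5637 -0.0099  0.098 ] 0.078 1.196
sock [0.5123 0.0476 0.076 ] 0.132 1.745
p1 [ 0.6151 -0.0983  0.11  ] 0.0816 -0.196
p2 [ 0.6103 -0.1211  0.11  ] 0.0846 -0.475
s [ 0.625  -0.1631  0.08  ] 0.1208 -0.732
s [0.4417 0.096  0.08  ] 0.2014 2.053
```

Run:
```python
from h import *
z=np.load("pics/w2.npz");T=z["T"];d=z["d"]
def pt(x,y):
    u,v=int(x/1.25),int(y/1.25); o,r=ray("wrist",(u,v),T); ax=-(T@camera_model("wrist")["mount"])[:3,2]
    p=o+r*d[v,u]/(r@ax); return p.round(4),(T[:3,:3].T@(p-T[:3,3])).round(4)
for n,c in dict(tipL=(396,358),tipR=(412,358),tipc=(400,357),m=(395,370),m2=(390,400),m3=(440,425),knobtop=(597,377),hub=(496,254),rim=(365,200)).items(): print(n,*pt(*c))
```

```text
tipL [ 0.4859 -0.0547  0.1465] [ 0.0092 -0.0032 -0.0355]
tipR [ 0.4884 -0.0605  0.1459] [ 0.0089  0.0032 -0.0349]
tipc [ 0.4868 -0.0564  0.1453] [ 0.0092 -0.0012 -0.0343]
m [ 0.4854 -0.0551  0.1563] [ 0.0085 -0.003  -0.0453]
m2 [ 0.4853 -0.0537  0.1798] [ 0.0091 -0.0043 -0.0688]
m3 [ 0.4922 -0.0673  0.1958] [ 0.0095  0.0109 -0.0847]
knobtop [ 0.5117 -0.1391  0.1417] [-0.0036  0.0841 -0.0307]
hub [ 0.5351 -0.0818  0.1048] [0.042  0.0423 0.0062]
rim [ 0.5313 -0.0176  0.1003] [ 0.066  -0.0173  0.0107]
```

The wrist depth puts the shut fingertips at z≈0.146, 35 mm above where the reported TCP (0.111) says they are. That would explain the miss above the 0.142 m knob. I'll check it independently with the side and scene cameras before relying on it.

Run:
```python
from h import *
z=np.load("pics/w1.npz");T=z["T"];d=z["d"];M=T@camera_model("wrist")["mount"]
for x,y in((285,360),(275,380),(522,360),(530,380)):
    u,v=int(x/1.25),int(y/1.25);o,r=ray("wrist",(u,v),T);p=o+r*d[v,u]/(r@-M[:3,2]);print("open tip tool",(T[:3,:3].T@(p-T[:3,3])).round(4))
T=tool();im=[]
for n in("side","scene"):
    p,d=capture(n);P=cloud(n,d);Q=(P-T[:3,3])@T[:3,:3]
    m=(abs(Q[...,0])<.02)&(abs(Q[...,1])<.03)&(P[...,2]>.108)&(P[...,2]<.25)
    print(n,m.sum(),"lowest z",np.sort(P[m][:,2])[[0,5,20]] if m.sum()>20 else None)
    v,u=np.where(m);print(u.mean(),v.mean(),v.max()) if m.sum() else 0
    cu,cv=(int(u.mean()),int(v.mean())) if m.sum() else (360,245)
    im.append(cv2.resize(p[max(cv-60,0):max(cv-60,0)+120,max(cu-40,0):max(cu-40,0)+80,::-1],(400,600),interpolation=cv2.INTER_CUBIC))
cv2.imwrite("pics/c4.png",np.hstack(im))
```

```text
open tip tool [ 0.0096 -0.0461 -0.0397]
open tip tool [ 0.0096 -0.0457 -0.057 ]
open tip tool [ 0.0093  0.0462 -0.0392]
open tip tool [ 0.0076  0.0464 -0.0532]
side 79 lowest z [0.14298228 0.14765106 0.1531326 ]
374.253164556962 238.32911392405063 247
scene 498 lowest z [0.14067804 0.14311365 0.14683418]
289.8152610441767 190.41967871485943 208
```

View pics/c4.png

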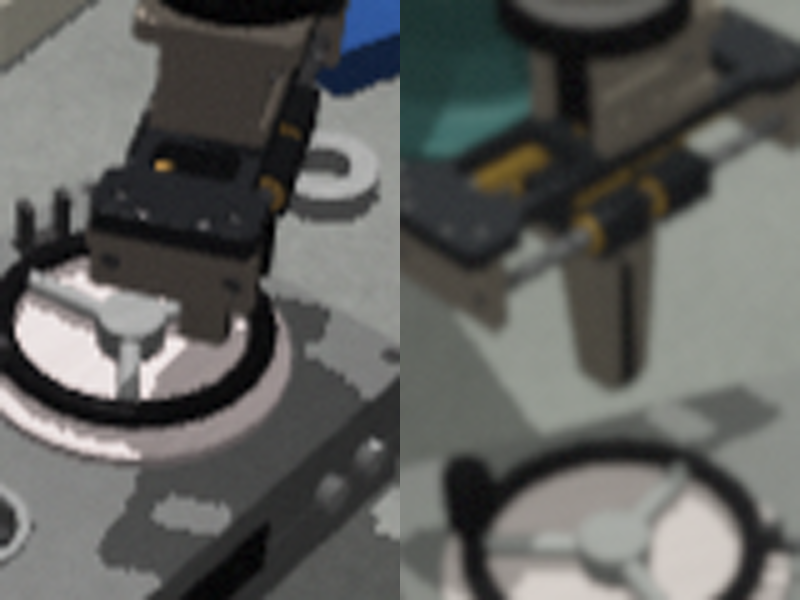

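All three cameras agree: the fingertips sit about 33 mm behind the reported TCP, laterally true. I'll command z 33 mm lower than the tip height I want. The knob was only brushed and is now at -1.95 rad, so I pinch it again.

```bash
echo 'TIP=.033  # real tips stand this far above the reported TCP' >> h.py
cat > turn.py <<'E'
from h import *
C=np.array([.535,-.083])
def pos(t,z=.112): return [*(C+.06*np.array([np.cos(t),np.sin(t)])),z-TIP]
def arc(t0,t1,n):
    for t in np.linspace(t0,t1,n+1)[1:]: bot.move_straight(pos(t),feed=.1)
E
python3 - <<'E'
from turn import *
t0=-1.952;t1=-.36-np.pi;q=down(-1.13)
p=bot.get_position();bot.move_straight([p[0],p[1],.19]);bot.gripper_to(.06,20)
bot.move_straight(pos(t0,.19),feed=.2);bot.move_straight(pos(t0));print("descended",bot.get_force().round(1))
bot.gripper_to(0,20);g=bot.get_finger_gap();print("gap",g,bot.get_finger_force(),bot.get_force().round(1))
if g>.015:
    arc(t0,t1,12);print(bot.get_force().round(1),bot.get_finger_gap(),bot.get_position())
    T=tool();p,d=capture("wrist");np.savez("pics/w3.npz",p=p,T=T,d=d);cv2.imwrite("pics/w3.png",cv2.resize(p[:,:,::-1],(800,600),interpolation=cv2.INTER_CUBIC))
print(bot.get_clock())
E
```

```text
descended [-0.8 -0.3  0.1]
gap 0.021417930348947525 20.000347956083715 [-1.   0.8  2. ]
[-0.6  2.1  5.9] 0.021503929437617086 [ 0.47871941 -0.06055552  0.07911581]
14.4
```

View pics/w3.png

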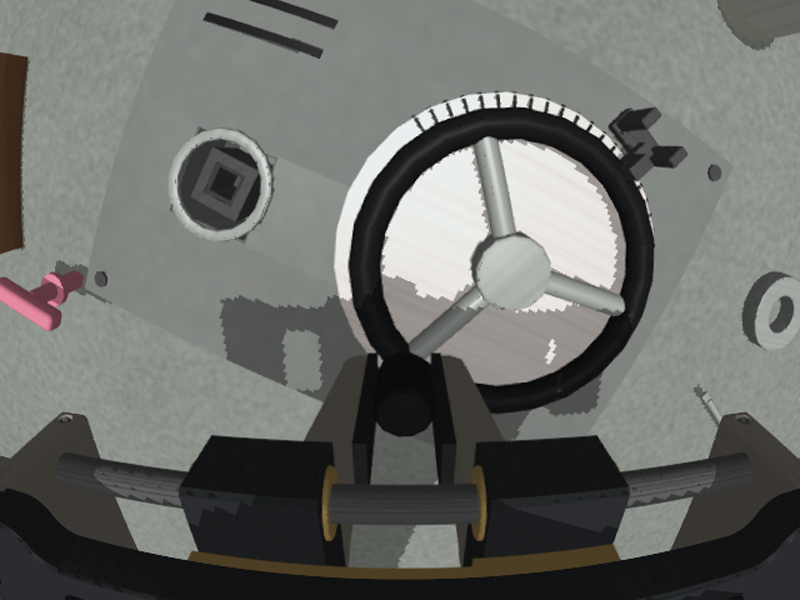

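The knob is pinched (gap 21.4 mm) and the pointer stands between the prongs, near (638,160). Next I measure it against the fork numerically, using brightness along arcs and the prong tops.

Run:
```python
from h import *
z=np.load("pics/w3.npz");T=z["T"];p=z["p"];g=cv2.cvtColor(p,cv2.COLOR_RGB2GRAY).astype(np.float32)
m=camera_model("wrist");f=240/np.tan(np.radians(m["vfov"])/2);Mi=np.linalg.inv(T@m["mount"])
def proj(P):
    c=Mi[:3,:3]@P+Mi[:3,3];x,y=c[0],-c[1];r=np.hypot(x,y);th=np.arctan2(r,-c[2]);return m["cx"]+f*th*x/r,m["cy"]+f*th*y/r
v=lambda x,y,z:onplane("wrist",(x/1.25-.1,y/1.25-.1),z,T)
hub=v(512,272,.104);print("hub",hub)
for n,q in(("p1",v(643,115,.11)),("p2",v(669,154,.11)),("knob",v(404,410,.142))):
    d=q-hub;print(n,q.round(4),np.hypot(d[0],d[1]).round(4),np.arctan2(d[1],d[0]).round(3))
A=np.arange(-.64,-.06,.02)
print("ang",*[f"{a:.2f}"[1:] for a in A])
for zz,r in((.1,.066),(.1,.070),(.1,.074),(.1,.078),(.11,.078),(.11,.082),(.11,.086)):
    xy=np.array([proj(np.array([hub[0]+r*np.cos(a),hub[1]+r*np.sin(a),zz])) for a in A],np.float32)
    print(zz,r,cv2.remap(g,xy[None,:,0],xy[None,:,1],cv2.INTER_LINEAR)[0].astype(int))
```

```text
hub [ 0.53439358 -0.0820776   0.104     ]
p1 [ 0.616  -0.0997  0.11  ] 0.0835 -0.213
p2 [ 0.6086 -0.1176  0.11  ] 0.0823 -0.447
knob [ 0.4804 -0.0601  0.142 ] 0.0583 2.755
ang 0.64 0.62 0.60 0.58 0.56 0.54 0.52 0.50 0.48 0.46 0.44 0.42 0.40 0.38 0.36 0.34 0.32 0.30 0.28 0.26 0.24 0.22 0.20 0.18 0.16 0.14 0.12 0.10 0.08 0.06
0.1 0.066 [ 22  72  92 106  90  47 153 131  34  29  31  30  31  31  29  23  69 121
 188 183  38 203 201 190 179  29 117 181 201 218]
0.1 0.07 [133 132 133 134 134 135 134 103  79  80  81  79  33  32  31  31  75  85
  85 133 123 131 125 134 134 112 134 134 133 130]
0.1 0.074 [133 134 134 134 135 133 133 126  80  80  80  80  34  36  66  33  56  73
  81  80  80  72  68  67  57  31 135 135 134 134]
0.1 0.078 [135 134 135 134 134 133 133 126  53  41  47  79  79  80  68  32  77  78
  78  77  32  29  29  31  47 126 136 135 134 134]
0.11 0.078 [134 133 134 134 135 134 134 125  29  29  29  32  30  32  59  80  80  80
  80  79  38  28  31  32  32  34  34 128 134 134]
0.11 0.082 [132 131 132 133 133 134  95  72  78  42  30  31  43 132 133 134 134 134
 126  78  79  56  31  31  83 107 134 134 134 133]
0.11 0.086 [132 132 132 133 131 131 128  78  79  57  32 126 132 132 132 134 134 134
  92  78  79  34  62 135 135 133 132 132 132 132]
```

Run:
```python
from h import *
z=np.load("pics/w3.npz");T=z["T"];d=z["d"];m=camera_model("wrist");M=T@m["mount"]
hub=np.array([.5348,-.0825])
R_=[]
for v in range(70,160):
    for u in range(470,570):
        if d[v,u]<=0: continue
        o,r=ray("wrist",(u,v),T);q=o+r*d[v,u]/(r@-M[:3,2]);e=q[:2]-hub;R_.append((np.hypot(*e),np.arctan2(e[1],e[0]),q[2]))
R_=np.array(R_)
for r0 in(.068,.071,.074,.077,.08,.083,.086):
    s=R_[(abs(R_[:,0]-r0)<.0015)&(R_[:,1]>-.6)&(R_[:,1]<-.1)]
    print(r0,[(round(a,2),int(1000*np.median(s[abs(s[:,1]-a)<.0125,2]))) for a in np.arange(-.56,-.12,.025) if (abs(s[:,1]-a)<.0125).any()])
for nm,lo,hi,ra,rb in(("pointer",.0955,.103,.069,.081),("prongtop",.1075,.113,.076,.09)):
    s=R_[(R_[:,2]>lo)&(R_[:,2]<hi)&(R_[:,0]>ra)&(R_[:,0]<rb)&(R_[:,1]>-.6)&(R_[:,1]<-.1)]
    print(nm,len(s),np.histogram(s[:,1],np.arange(-.6,-.09,.02))[0],s[:,1].mean())
```

```text
Traceback (most recent call last):
  File "h.py", line 5, in ray
    m=camera_model(n); f=240/np.tan(np.radians(m["vfov"])/2)
ValueError: time passes only in moves, steps and waits
```

```bash
sed -i 's/^from scipy/import functools; camera_model=functools.lru_cache(None)(camera_model)\nfrom scipy/' h.py
cat > fork.py <<'E'
from h import *
def fork(name):
    z=np.load(name);T=z["T"];d=z["d"];m=camera_model("wrist");M=T@m["mount"];hub=np.array([.5348,-.0825]);R_=[]
    for v in range(60,200):
        for u in range(440,600):
            if d[v,u]<=0: continue
            o,r=ray("wrist",(u,v),T);q=o+r*d[v,u]/(r@-M[:3,2]);e=q[:2]-hub;R_.append((np.hypot(*e),np.arctan2(e[1],e[0]),q[2]))
    R_=np.array(R_)
    for r0 in(.071,.074,.077,.08,.083,.086):
        s=R_[(abs(R_[:,0]-r0)<.0015)&(R_[:,1]>-.6)&(R_[:,1]<-.1)]
        print(r0,*[(round(a,2),int(1000*np.median(s[abs(s[:,1]-a)<.0125,2]))) for a in np.arange(-.56,-.12,.025) if (abs(s[:,1]-a)<.0125).any()])
    for nm,lo,hi,ra,rb in(("pointer",.0955,.103,.069,.081),("prongtop",.1075,.113,.076,.09)):
        s=R_[(R_[:,2]>lo)&(R_[:,2]<hi)&(R_[:,0]>ra)&(R_[:,0]<rb)&(R_[:,1]>-.6)&(R_[:,1]<-.1)]
        print(nm,len(s),np.histogram(s[:,1],np.arange(-.6,-.09,.02))[0],s[:,1].mean())
E
python3 -c "from fork import *;fork('pics/w3.npz')"
```

```text
0.071 (np.float64(-0.56), 86) (np.float64(-0.43), 111) (np.float64(-0.41), 112) (np.float64(-0.38), 111) (np.float64(-0.36), 106) (np.float64(-0.33), 98) (np.float64(-0.31), 86) (np.float64(-0.28), 86) (np.float64(-0.26), 86) (np.float64(-0.23), 86) (np.float64(-0.21), 86) (np.float64(-0.18), 86) (np.float64(-0.16), 86) (np.float64(-0.13), 86)
0.074 (np.float64(-0.38), 93) (np.float64(-0.36), 100) (np.float64(-0.33), 96) (np.float64(-0.31), 86) (np.float64(-0.28), 85) (np.float64(-0.26), 86) (np.float64(-0.23), 85) (np.float64(-0.21), 85) (np.float64(-0.18), 85) (np.float64(-0.16), 83) (np.float64(-0.13), 80)
0.077 (np.float64(-0.43), 101) (np.float64(-0.41), 101) (np.float64(-0.38), 84) (np.float64(-0.36), 94) (np.float64(-0.33), 83) (np.float64(-0.31), 82) (np.float64(-0.28), 82) (np.float64(-0.26), 81) (np.float64(-0.23), 80) (np.float64(-0.21), 80) (np.float64(-0.18), 80) (np.float64(-0.16), 80) (np.float64(-0.13), 80)
0.08 (np.float64(-0.54), 102) (np.float64(-0.51), 101) (np.float64(-0.48), 104) (np.float64(-0.46), 102) (np.float64(-0.43), 100) (np.float64(-0.41), 100) (np.floa
[... 568 characters left out ...]
-0.18), 80) (np.float64(-0.16), 80) (np.float64(-0.13), 79)
0.086 (np.float64(-0.56), 79) (np.float64(-0.51), 110) (np.float64(-0.48), 110) (np.float64(-0.46), 101) (np.float64(-0.43), 86) (np.float64(-0.41), 85) (np.float64(-0.38), 85) (np.float64(-0.36), 86) (np.float64(-0.33), 85) (np.float64(-0.31), 87) (np.float64(-0.28), 109) (np.float64(-0.26), 110) (np.float64(-0.23), 104) (np.float64(-0.21), 89) (np.float64(-0.18), 80) (np.float64(-0.16), 80) (np.float64(-0.13), 80)
pointer 253 [ 0  0  0  0 14 19 20  1  5 13 17 26 84  0  0  0  5 18 23  8  0  0  0  0
  0] -0.3638630304831498
prongtop 356 [ 0  0  0  0 28 57 61 26  0  0  0  0  0  0  0  1 38 64 63 18  0  0  0  0
  0] -0.3580831370421272
```

```bash
cat >> fork.py <<'E'
def xyz(name,hub=np.array([.5348,-.0825])):
    z=np.load(name);T=z["T"];d=z["d"];M=T@camera_model("wrist")["mount"];L=[]
    for v in range(60,200):
        for u in range(440,600):
            if d[v,u]>0:
                o,r=ray("wrist",(u,v),T);L.append(o+r*d[v,u]/(r@-M[:3,2]))
    L=np.array(L);e=L[:,:2]-hub;return L,np.hypot(*e.T),np.arctan2(e[:,1],e[:,0])
E
python3 - <<'E'
from fork import *
L,r,a=xyz('pics/w3.npz')
k=(a>-.6)&(a<-.1)
for r0 in np.arange(.056,.082,.002):
    s=k&(abs(r-r0)<.001)&(L[:,2]>.108); t=k&(abs(r-r0)<.001)&(L[:,2]>.092)
    f=lambda s:(s.sum(),a[s].min().round(3),a[s].max().round(3),L[s,2].max().round(4)) if s.sum() else 0
    print(r0.round(3),f(s),f(t))
s=k&(L[:,2]>.1095)&(r>.076); A=a[s]; print("prongs",[ (x.min(),x.max(),x.mean()) for x in(A[A<-.36],A[A>-.36])])
for side in(-1,1):
    q=L[s&((a+.36)*side>0)]; print(q.mean(0), cv2.minAreaRect((q[:,:2]*1000).astype(np.float32)))
q=L[k&(L[:,2]>.1095)&(r<.0745)]; print("blade",len(q), q.mean(0) if len(q) else 0)
E
```

```text
0.056 0 (np.int64(230), np.float64(-0.599), np.float64(-0.103), np.float64(0.1059))
0.058 0 (np.int64(214), np.float64(-0.599), np.float64(-0.1), np.float64(0.1064))
0.06 (np.int64(1), np.float64(-0.402), np.float64(-0.402), np.float64(0.1127)) (np.int64(197), np.float64(-0.597), np.float64(-0.103), np.float64(0.1127))
0.062 (np.int64(70), np.float64(-0.437), np.float64(-0.335), np.float64(0.1138)) (np.int64(243), np.float64(-0.598), np.float64(-0.101), np.float64(0.1138))
0.064 (np.int64(51), np.float64(-0.437), np.float64(-0.333), np.float64(0.1134)) (np.int64(162), np.float64(-0.586), np.float64(-0.105), np.float64(0.1134))
0.066 (np.int64(51), np.float64(-0.433), np.float64(-0.339), np.float64(0.1135)) (np.int64(81), np.float64(-0.556), np.float64(-0.128), np.float64(0.1135))
0.068 (np.int64(50), np.float64(-0.437), np.float64(-0.333), np.float64(0.1132)) (np.int64(75), np.float64(-0.437), np.float64(-0.333), np.float64(0.1132))
0.07 (np.int64(50), np.float64(-0.433), np.float64(-0.342), np.float64(0.1134)) (np.int64(76), np.float64(-0.433), np.float64(-0.34), np.float64(0.1134))
[... 400 characters left out ...]
025))
0.08 (np.int64(49), np.float64(-0.507), np.float64(-0.217), np.float64(0.1118)) (np.int64(257), np.float64(-0.521), np.float64(-0.205), np.float64(0.1118))
prongs [(np.float64(-0.5166055636260483), np.float64(-0.4556406768850195), np.float64(-0.48253112515906504)), (np.float64(-0.275872115237404), np.float64(-0.21393798284527107), np.float64(-0.24735238752230174))]
[ 0.60973527 -0.12174826  0.11021595] ((609.948486328125, -122.07035064697266), (4.919887542724609, 9.887508392333984), 64.75377655029297)
[ 0.61678766 -0.10321161  0.11026456] ((616.936279296875, -103.08011627197266), (5.007293701171875, 10.177181243896484), 72.38847351074219)
blade 262 [ 0.59625931 -0.10723782  0.11186553]
```

The blade's centre is at -0.385 rad and the middle of the prongs at -0.365, with 5 mm prongs and a 20 mm pitch as described. I'll correct by +0.02 rad, hold, release, and re-check from above. After that I look at the key.

```bash
python3 - <<'E'
from turn import *
t1=-.36-np.pi
arc(t1,t1+.022,1);bot.hold(.4);print(bot.get_force().round(1))
bot.gripper_to(.05);bot.move_straight(pos(t1+.02,.20),feed=.2)
def shot(n):
    T=tool();p,d=capture("wrist");np.savez(f"pics/{n}.npz",p=p,T=T,d=d)
shot("w4")
bot.move_to([.38,.262,.20],down(.23-np.pi/2));shot("w5");print(bot.get_clock(),bot.get_joints().round(2))
E
cat > cl.py <<'E'
from h import *
def wcloud(name):
    z=np.load(name);T=z["T"];d=z["d"];m=camera_model("wrist");M=T@m["mount"];f=240/np.tan(np.radians(m["vfov"])/2)
    v,u=np.mgrid[:480,:640];x=(u-m["cx"])/f;y=(v-m["cy"])/f;r=np.maximum(np.hypot(x,y),1e-9);s=np.sin(r)/r/np.cos(r)
    c=np.stack([x*s*d,-y*s*d,-d],-1);P=c@M[:3,:3].T+M[:3,3];P[d<=0]=np.nan;return P,z["p"]
E
python3 - <<'E'
from cl import *
P,_=wcloud("pics/w4.npz");L=P.reshape(-1,3);e=L[:,:2]-[.5348,-.0825];r=np.hypot(*e.T);a=np.arctan2(e[:,1],e[:,0]);k=(a>-.6)&(a<-.1)
s=k&(L[:,2]>.1075)&(r>.078)&(r<.09);A=a[s];print("prongs",[(len(x),x.min(),x.max()) for x in(A[A<-.36],A[A>-.36])])
t=k&(L[:,2]>.1075)&(r<.0735)&(r>.06);print("blade",t.sum(),a[t].min(),a[t].max())
P,p=wcloud("pics/w5.npz");h=cv2.cvtColor(p,cv2.COLOR_RGB2HSV)
m=(abs(P[...,0]-.452)<.045)&(abs(P[...,1]-.28)<.04)&(P[...,2]>.077)&(P[...,2]<.1)
q=P[m];print("bar",m.sum(),q.mean(0),np.percentile(q[:,2],[5,50,95]),cv2.minAreaRect((q[:,:2]*1000).astype(np.float32)))
B=(abs(P[...,2]-.045)<.003)&(abs(P[...,0]-.45)<.13)&(abs(P[...,1]-.28)<.1);q=P[B];print("block",B.sum(),cv2.minAreaRect((q[:,:2]*1000).astype(np.float32)))
K=(h[...,1]>100)&((h[...,0]>150))&(P[...,2]>.04)&(P[...,1]>.1)&(P[...,1]<.35);print("pink",K.sum(),P[K].min(0) if K.any() else 0,P[K].max(0) if K.any() else 0)
P,_=wcloud("pics/w1.npz")
E
```

```text
[-0.5  1.5  6.2]
17.6167 [-0.14  0.18 -0.59  2.    0.12  1.   -2.13]
prongs [(90, np.float64(-0.5198222341786758), np.float64(-0.4527606263645552)), (92, np.float64(-0.2839202744421906), np.float64(-0.21405239544327395))]
blade 135 -0.4080200807196378 -0.3150148089322373
bar 984 [0.4505778  0.27846248 0.08661716] [0.08468315 0.08671572 0.08810495] ((450.0743103027344, 278.0950012207031), (58.95982360839844, 11.77834701538086), 12.907405853271484)
block 6691 ((449.821044921875, 278.3799743652344), (150.48878479003906, 50.88460922241211), 18.891210556030273)
pink 670 [0.38297167 0.13627911 0.04049493] [0.39521458 0.19548634 0.07223427]
```

The pointer is centred to within 0.006 rad. The key bar is centred at (0.450, 0.278), top 0.0867 m, yaw 0.225 rad, size 59x11.8 mm, all as it should be. Next: refine the socket centre and check that the wrist can do the turn.

Run:
```python
from cl import *
for n in("w1","w2","w3","w4"):
    P,p=wcloud(f"pics/{n}.npz")
    m=(np.hypot(P[...,0]-.513,P[...,1]-.0465)<.032)&(P[...,2]>.0825)&(P[...,2]<.087);q=P[m][:,:2]
    s=(np.hypot(P[...,0]-.513,P[...,1]-.0465)<.019)&(abs(P[...,2]-.076)<.0025);
    if m.sum()>50:
        A=np.c_[2*q,np.ones(len(q))];c=np.linalg.lstsq(A,(q**2).sum(1),rcond=None)[0]
        print(n,m.sum(),"bezel",c[:2].round(4),"r",np.sqrt(c[2]+c[0]**2+c[1]**2).round(4),cv2.minEnclosingCircle((q*1000).astype(np.float32)),"mouth",s.sum(),np.median(P[s][:,2]) if s.any() else 0,cv2.minAreaRect((P[s][:,:2]*1000).astype(np.float32)) if s.sum()>5 else 0)
for fl in(0,np.pi):
    print("grasp",planner.inverse_kinematics([.45,.278,.028],down(.225-np.pi/2+fl)).round(2))
    for psi in(-.06,-.5,-1.0,-1.36,1.51,1.0,.5,.1):
        j=planner.inverse_kinematics([.513,.0465,.06],down(psi-np.pi/2+fl));print(fl>0,psi,None if j is None else np.round(j,2))
```

```text
w1 574 bezel [0.5128 0.0458] r 0.0231 ((513.9097900390625, 48.66564178466797), 29.33133316040039) mouth 441 0.07561029929575991 ((512.7218627929688, 46.327796936035156), (27.613239288330078, 26.4254150390625), 86.38619232177734)
w2 1612 bezel [0.513  0.0462] r 0.0231 ((512.8907470703125, 46.32495880126953), 25.89802360534668) mouth 1189 0.07573391940488772 ((512.63916015625, 46.47868347167969), (27.004026412963867, 26.77499771118164), 85.29582977294922)
w3 2104 bezel [0.5131 0.0461] r 0.0231 ((510.2364807128906, 45.65016555786133), 28.505611419677734) mouth 1505 0.07577256548253616 ((513.0284423828125, 46.400596618652344), (26.690589904785156, 26.536874771118164), 85.68299102783203)
w4 1070 bezel [0.5129 0.0461] r 0.0231 ((512.7936401367188, 46.13166427612305), 25.90580177307129) mouth 805 0.07576694335625328 ((512.6685791015625, 46.21892547607422), (26.747394561767578, 26.756303787231445), 85.71894073486328)
grasp [-0.23  0.55 -0.49  1.98  0.39  0.7  -2.3 ]
False -0.06 [ 0.12  0.44 -0.33  2.01  0.21  0.72 -1.98]
False -0.5 [ 0.08  0.44 -0.29  2.01  0.18  0.72 -2.39]
False -1.0 [ 0.03  0.43 -0.22  2.02  0.14  0.71 -2.85]
False -1.36 [-0.51  0.44  0.44  2.05 -0.28  0.71 -2.83]
False 1.51 [ 0.29  0.49 -0.55  2.    0.36  0.75 -0.54]
False 1.0 [ 0.23  0.47 -0.48  2.    0.31  0.74 -1.  ]
False 0.5 [ 0.16  0.45 -0.39  2.01  0.25  0.73 -1.45]
False 0.1 [ 0.13  0.45 -0.35  2.01  0.22  0.72 -1.83]
grasp [ 0.12  0.74 -0.97  1.96  0.8   0.88  0.51]
True -0.06 [ 0.51  0.58 -0.84  1.99  0.59  0.83  0.84]
True -0.5 [ 0.45  0.55 -0.76  1.99  0.52  0.81  0.46]
True -1.0 [ 0.38  0.52 -0.67  1.99  0.45  0.78  0.02]
True -1.36 [ 0.33  0.5  -0.6   2.    0.4   0.76 -0.3 ]
True 1.51 [-0.77  0.51  0.78  2.07 -0.52  0.77 -2.87]
True 1.0 [-1.09  0.91  1.36  2.08 -1.03  1.11 -2.92]
True 0.5 [ 0.78  0.93 -1.33  1.97  1.02  1.15  1.08]
True 0.1 [ 0.53  0.6  -0.87  1.98  0.62  0.85  0.99]
```

The socket is at (0.513, 0.0462) with its mouth at 0.0757 m and yaw about -0.07 rad. With the flipped grasp the last joint has room for the whole turn. Pick up the key and insert it.

Run:
```python
from h import *
K=[.450,.2783];S=[.513,.0462]
bot.move_to([*K,.15],down(.225+np.pi/2));bot.gripper_to(.045,40)
bot.move_straight([*K,.028],feed=.12);print("down",bot.get_force().round(1))
bot.gripper_to(0,40);g=bot.get_finger_gap();print("gap",g,bot.get_force().round(1));assert .009<g<.016
bot.move_straight([*K,.15],feed=.12);print("lifted",bot.get_finger_gap())
bot.move_to([*S,.15],down(-.07+np.pi/2));print(bot.get_joints().round(2))
bot.move_straight([*S,.096],feed=.1);f0=bot.get_force();print("f0",f0.round(1))
for z in np.arange(.090,.0575,-.003):
    bot.move_straight([*S,z],feed=.03);f=bot.get_force()-f0;print(round(z,4),f.round(1),bot.get_position().round(4))
    if abs(f).max()>12: break
print(bot.get_clock(),bot.get_ft_torque().round(2))
T=tool();p,d=capture("wrist");np.savez("pics/w6.npz",p=p,T=T,d=d)
```

```text
down [-0.5 -0.2  0.2]
gap 0.011824776907995051 [-1.3  1.5  0.2]
lifted 0.01192331956150225
[ 0.65  0.5  -1.02  1.92  0.5   1.01  0.91]
f0 [-0.4 -0.2 -1.2]
0.09 [ 0.2 -1.   0.3] [0.513  0.0461 0.09  ]
0.087 [-0.   0.7 -0.5] [0.5129 0.0461 0.0869]
0.084 [ 0.5 -0.1 -0.5] [0.5128 0.0462 0.0838]
0.081 [-0.2  0.9  0.6] [0.5129 0.0462 0.0808]
0.078 [ 0.5 -0.4  0.3] [0.5129 0.0462 0.0778]
0.075 [-0.2 -0.7 -0.5] [0.5129 0.0462 0.0748]
0.072 [ 0.3 -0.3  1.1] [0.513  0.0462 0.0718]
0.069 [0.6 0.5 0.3] [0.513  0.0462 0.0688]
0.066 [-0.1  0.2  0.3] [0.513  0.0462 0.0658]
0.063 [1.6 0.8 1. ] [0.513  0.0462 0.0628]
0.06 [-0.2  0.   0.6] [0.513  0.0462 0.0598]
27.7333 [ 0.01 -0.05 -0.04]
```

It went in without resistance. Next I seat it fully and turn it clockwise, watching the moment.

Run:
```python
from h import *
S=[.513,.0462];f0=bot.get_force()[2];z=.0598
while z>.0562:
    z-=.001;bot.move_straight([*S,z],feed=.02);f=bot.get_force()[2]-f0;print(round(z,4),round(f,1))
    if f>5: break
m0=bot.get_ft_torque()[2];a=-.07
while a>-1.5:
    a-=.06;bot.move_straight([*S,z],down(a+np.pi/2),feed=.03);m=bot.get_ft_torque()[2]-m0
    print(round(a,3),round(m,2),bot.get_force().round(1))
    if abs(m)>.6: break
bot.hold(.3);print(bot.get_clock(),bot.get_joints().round(2))
```

```text
0.0588 4.1
0.0578 13.0
-0.13 -0.05 [-4.1 -1.2 11.5]
-0.19 -0.05 [-3.5  0.9 10. ]
-0.25 -0.01 [-3.8  1.  11.5]
-0.31 0.02 [-5.1  1.7 12. ]
-0.37 0.03 [-5.1  1.3 12.5]
-0.43 0.01 [-5.   0.9 12.5]
-0.49 -0.03 [-4.9  1.6 11.8]
-0.55 0.01 [-4.7  1.8 12. ]
-0.61 0.01 [-4.2  2.6 10.9]
-0.67 -0.06 [-4.5  1.4 10.9]
-0.73 -0.02 [-4.1  2.6 11.2]
-0.79 -0.02 [-4.4  2.4 11.4]
-0.85 -0.01 [-4.4  2.  11.7]
-0.91 0.02 [-4.   3.  10.8]
-0.97 0.05 [-4.7  1.9 11. ]
-1.03 -0.0 [-4.   2.4 11.4]
-1.09 -0.01 [-3.7  2.6 10.2]
-1.15 -0.03 [-3.6  1.9 10.5]
-1.21 -0.02 [-4.   3.2 10. ]
-1.27 0.06 [-3.5  3.2 10.3]
-1.33 0.06 [-3.7  3.7  9. ]
-1.39 0.05 [-3.4  3.  10.4]
-1.45 0.14 [-2.7  3.2  9.8]
-1.51 0.25 [-3.3  3.3  9.4]
34.5833 [ 0.3   0.49 -0.56  2.    0.38  0.75 -0.43]
```

The moment only starts to rise past -1.4, which fits reaching the stop with some give in the pads. I push two more small steps, release, lift, and look at the yaw of the key and the lock plate.

```bash
python3 - <<'E'
from h import *
S=[.513,.0462]
for a in(-1.56,-1.61):
    bot.move_straight([*S,.0585],down(a+np.pi/2),feed=.03);print(a,bot.get_ft_torque().round(2),bot.get_finger_gap())
bot.hold(.3)
bot.gripper_to(.05);bot.move_straight([*S,.16],feed=.15)
bot.move_to([.50,-.03,.20],down(-1.0));bot.hold(.1)
T=tool();p,d=capture("wrist");np.savez("pics/w7.npz",p=p,T=T,d=d);print(bot.get_clock(),bot.get_force().round(1))
E
python3 - <<'E'
from cl import *
P,p=wcloud("pics/w7.npz");rr=np.hypot(P[...,0]-.513,P[...,1]-.0462)
m=(rr<.05)&(P[...,2]>.105)&(P[...,2]<.13);q=P[m];print("bar",m.sum(),np.percentile(q[:,2],[5,50,95]),cv2.minAreaRect((q[:,:2]*1000).astype(np.float32)))
s=(rr<.019)&(abs(P[...,2]-.076)<.002);q=P[s];print("plate",s.sum(),cv2.minAreaRect((q[:,:2]*1000).astype(np.float32)))
L=P.reshape(-1,3);e=L[:,:2]-[.5348,-.0825];r=np.hypot(*e.T);a=np.arctan2(e[:,1],e[:,0]);k=(a>-.6)&(a<-.1)
t=k&(L[:,2]>.1075)&(r>.078)&(r<.09);A=a[t];print("prongs",[(len(x),x.min(),x.max()) for x in(A[A<-.36],A[A>-.36])])
t=k&(L[:,2]>.1075)&(r<.0735)&(r>.06);print("blade",t.sum(),a[t].min(),a[t].max())
v,u=np.where(m);cu,cv_=int(u.mean()),int(v.mean());y0,x0=max(cv_-60,0),max(cu-80,0)
cv2.imwrite("pics/c7.png",cv2.resize(p[y0:y0+120,x0:x0+160,::-1],(800,600),interpolation=cv2.INTER_CUBIC))
E
```

```text
-1.56 [1.28 0.43 0.24] 0.011590210527370937
-1.61 [1.27 0.37 0.27] 0.011922757358471708
37.775 [ 0.7 -0.5  0. ]
bar 1260 [0.11111857 0.11757461 0.11900459] ((512.5142211914062, 46.437591552734375), (12.862447738647461, 59.74354553222656), 0.22985149919986725)
plate 188 ((512.9420776367188, 46.52805709838867), (26.34117889404297, 26.63547134399414), 28.735862731933594)
prongs [(70, np.float64(-0.5197789225884115), np.float64(-0.45371866863021304)), (74, np.float64(-0.28650283516803493), np.float64(-0.2149009054255975))]
blade 106 -0.41312055134073855 -0.31154026608988666
```

View pics/c7.png

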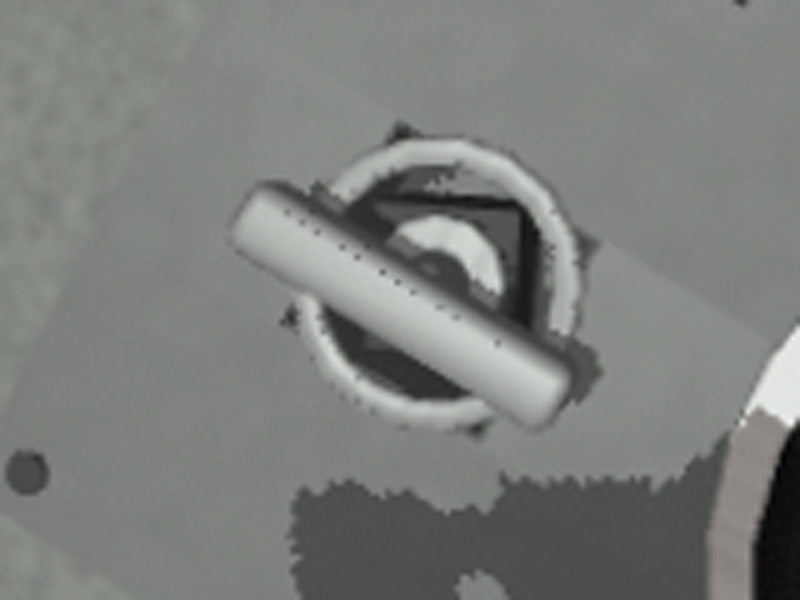

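The key stands fully in (bar top 0.118 m, centred) at yaw -1.567, and the pointer is still on the marker. In the crop, the lock plate's corner near (530,203) gives the lock angle, but 28.7° from partial points is rough. I'll measure its edges more exactly.

Run:
```python
from cl import *
for n in("w4","w7"):
    P,p=wcloud(f"pics/{n}.npz");X=P[...,0]-.513;Y=P[...,1]-.0463
    s=(np.hypot(X,Y)<.0192)&(abs(P[...,2]-.0757)<.0012);q=np.c_[X[s],Y[s]]
    # square's half width is 13.35: for each trial angle share of points inside, and furthest extents
    best=[]
    for d in range(-45,45,3):
        c,sn=np.cos(np.radians(d)),np.sin(np.radians(d));u=q[:,0]*c+q[:,1]*sn;w=-q[:,0]*sn+q[:,1]*c
        best.append((np.mean(np.maximum(abs(u),abs(w))>.0136).round(3),d))
    print(n,s.sum(),sorted(best)[:5])
    z=np.load(f"pics/{n}.npz");T=z["T"]
m=(np.hypot(P[...,0]-.513,P[...,1]-.0462)<.05)&(P[...,2]>.105)&(P[...,2]<.13);v,u=np.where(m);y0,x0=int(v.mean())-60,int(u.mean())-80
w=lambda x,y:onplane("wrist",(x0+x/5-.4,y0+y/5-.4),.0757,T)[:2]
A,B,C=w(400,200),w(527,207),w(522,325)
for a,b in((A,B),(B,C)):
    e=b-a;print(a.round(4),b.round(4),np.degrees(np.arctan2(e[1],e[0])).round(1))
```

```text
w4 682 [(np.float64(0.007), -6), (np.float64(0.009), -3), (np.float64(0.018), -9), (np.float64(0.021), 0), (np.float64(0.037), -12)]
w7 155 [(np.float64(0.006), 30), (np.float64(0.019), 27), (np.float64(0.045), 33), (np.float64(0.058), 24), (np.float64(0.084), 36)]
[0.5207 0.0602] [0.5314 0.0403] -61.8
[0.5314 0.0403] [0.5132 0.0301] -150.8
```

The plate now stands at -61.5°. Relative to the tester's own yaw of about +0.5°, that puts the lock at about 1.08 rad, which is at the 1.1 stop and above 0.95. The rise in moment past -1.4 agrees. Every measured condition holds and the hand is clear, so I'm handing it in.

```bash
python3 -c "
from h import *
print(bot.get_clock(),bot.get_force().round(1),order.job_done())"
```

```text
the job is handed in; nothing more can be done
37.775 [ 0.7 -0.5  0. ] None
```

The job is handed in at 37.8 s with no verdict returned: pointer within about 0.006 rad of the gap's middle, key fully in and standing free, lock measured at about 1.08 rad (1.1 stop; 0.99 counted from its starting position); my first knob pinch missed and nudged the wheel about 0.08 rad, and I didn't re-check the bystanders.

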